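# Screw the eyepiece onto the angled spotting scope

### The job

Take the black eyepiece from the wooden rack and fit it to the leaning mount of the spotting scope: set it in the mount, turn it back (anticlockwise) until the thread drops into place, then screw it forward until its shoulder is fully home on the rim, and let go. Leave the silver eyepiece in the rack and everything else on the desk where it is.

Things in the scene. Friction and masses are not known exactly. Their poses are not given: they have to be found in the camera images.
- eyepiece: The black eyepiece to fit, 280 g or so, 103 mm long, upright in one bore of the rack (either one), eyecup up. Origin: centre of its lower end, 2 mm above the desk at the start; z runs up its axis to the eyecup. Steel nose 40 mm dia. from 0 to 28 mm (first 4 mm tapered from 34 mm), flange 60 mm dia. from 28 to 36 mm, barrel from 36 mm, eyecup 50 mm dia. from 91 to 103 mm.
- grip (a point): On the eyepiece's axis, 72 mm above its origin, in the upper half of the black rubber barrel (54 mm dia., 36 to 91 mm above the origin) by which it is held.
- shoulder (a point): On the eyepiece's axis, 28 mm above its origin: the underside of the 60 mm flange, which seats on the mount's rim.
- lugs (a point): On the eyepiece's axis, 11 mm above its origin: the middle height of three brass lugs round the nose, 120 degrees apart, one on the +x side. Each is 3 mm thick, 5 mm wide (12 degrees) and reaches out to 50 mm dia.
- mount: The scope's eyepiece mount, a dark steel collar 66 mm outside, bore 55 mm. Origin: centre of its mouth on the rim face, 165 mm above the desk; z points out of the mouth along the axis, leaning 35 degrees from vertical to the rear of the scope. Seated, the shoulder lies at z = 0. The angle of the thread inside is set at random, is not measured (x and y do not tell it) and stays fixed in use.
- ledge (a point): On the mount's axis, 6.5 mm below the rim: level of a flat inner ledge (43 mm inside dia.) in three 84 degree arcs. Lugs set down on it hold the shoulder 12 mm off the rim. Beyond each arc's clockwise end (seen looking into the mouth) stands a brass stop, 10 degrees wide, 4.5 mm above the ledge (lugs on a stop: shoulder 16.5 mm off; caught on the rim: 18.5); at its anticlockwise end an entry notch 26 degrees wide.
- notch_floor (a point): On the mount's axis, 13.2 mm below the rim: floor of the three entry notches, 120 degrees apart. The stops bar the clockwise way, so lugs get to a notch by turning anticlockwise, at most 120 degrees. There the eyepiece drops 6.7 mm, till the shoulder is 5.3 mm off the rim, and the wall behind the notch bars more turning back.
- helix_end (a point): On the mount's axis, 20 mm below the rim: lower end of the right-handed helix that runs clockwise from each notch below the ledge, 28.8 mm per turn, 1.5 mm axial play. From the notch the shoulder comes home after 65 to 85 degrees clockwise; hard stop at about 91. The screwed-in eyepiece stays where it is let go.
- scope: Green angled spotting scope, fixed on a table tripod on the desk. Origin on the desk, straight below the centre of the mount's mouth; x points from there along the scope towards its objective (away from the robot, roughly), z up. Barrel axis 105 mm above the desk, 64 to 88 mm dia., reaching to x = 305 mm; tripod legs spread 92 mm about x = 140 mm.
- rack: Light wooden eyepiece rack, 90 (x) x 210 (y) x 30 mm, fixed to the desk. Origin: centre of its underside. Two through bores of 55 mm dia. at y = -52 and +52 mm; either may hold the black eyepiece.
- slim_eyepiece: Silver slim eyepiece in the rack's other bore, flange 60 mm, barrel 40 mm dia., its top 72 mm above the desk. Origin: centre of its lower end. To be left alone.
- bowl: Small brass bowl, 120 mm across, 45 mm high. Origin: centre of its underside. To be left alone.
- mug: Blue ceramic mug, 80 mm across, 90 mm high. Origin: centre of its underside. To be left alone.
- lens_cap: Black lens cap lying flat, 92 mm across, 14 mm high. Origin: centre of its underside. To be left alone.
- paperweight: Green glass paperweight, 72 mm across, 48 mm high. Origin: centre of its underside. To be left alone.
Not all that is in view belongs to the job. Leave any orange or red look-alike of the eyepiece alone.

How it is judged (in metres and radians):
On the way:
1. the thread has dropped into place: the eyepiece stands in the mount, in line with it, its shoulder within 8 mm of the rim (z of eyepiece in the frame of mount between -0.032 and -0.02 m and x of eyepiece in the frame of mount between -0.004 and 0.004 m and y of eyepiece in the frame of mount between -0.004 and 0.004 m and angle between the z axis of eyepiece and the z axis of mount, either way round below 0.09 rad), for 0.1 s.
At the end, for the whole second after the job is handed in: The eyepiece's shoulder is home on the mount's rim (gap under 1.8 mm), its axis within 4 mm and 0.09 rad of the mount's, at rest and released; the silver eyepiece and the other things on the desk are within 30 mm of where they stood (z of eyepiece in the frame of mount between -0.032 and -0.0262 m and x of eyepiece in the frame of mount between -0.004 and 0.004 m and y of eyepiece in the frame of mount between -0.004 and 0.004 m and angle between the z axis of eyepiece and the z axis of mount, either way round below 0.09 rad and linear speed of eyepiece below 0.01 m/s and contact force between eyepiece and the fingers below 0.05 N and distance of each of bowl, mug, lens_cap, paperweight, slim_eyepiece from where it was at the start of the episode below 0.03 m); the robot touches nothing.
It fails at once if the silver eyepiece or another bystander is pushed more than 30 mm (distance of any of bowl, mug, lens_cap, paperweight, slim_eyepiece from where it was at the start of the episode above 0.03 m).
It also fails if it takes over 64 s, if anything falls off the work surface, if the arm or the gripper's body presses on something with over 40 N, if the wrist force passes 120 N, or if a joint passes its speed limit or range.

### The arm

A 6-joint arm with a two-finger parallel gripper is mounted at the origin on the work surface. World frame = base frame: x ahead of the robot, y to its left, z up, the work surface at z = 0. Lengths are in mm, angles in degrees, forces in N, time in s.
With the tool pointing down it reaches from about 350 to 850 mm from the base axis. Payload 8.1 kg.
Tool frame: the origin (TCP) lies at the very end of the fingers, on their centre line; the grasp point (between the pads) lies 19 mm behind it (r.grip_depth is the distance from the TCP to the grasp point, in mm); y points along the fingers, z is the direction in which the jaws open and shut, and the axes are right-handed (so a half turn about y gives the same grasp; the last joint's range is limited). The gripper opens to 85 mm and grips with 20 to 120 N. Pads are 22 mm wide; open, the fingers measure 114 mm over their backs; the gripper's body (76 mm by 85 mm) begins 54 mm behind the grasp point. The pads swing forward as they close: fully open they stand 13 mm farther back than shut.
Start: joints at [58.247, 7.471, 85.268, -0, 87.261, -4.893], TCP at [271.07, 535.282, 231.292] pointing down, gripper open.
Joint ranges: [-169.43, 169.43], [-51.17, 129.36], [1.28, 143.12], [-76.62, 256.62], [0, 156.53], [-152.29, 152.29]. Speed limits (degrees/s): [136.94, 136.94, 159.86, 180, 180, 180].

### API

Orientations are given as [roll, pitch, yaw] about the fixed x, y, z axes, in that order (R = Rz(yaw) Ry(pitch) Rx(roll)).
In Python, from bench import readout, eyes, r gives the robot as it stands. The module is installed in compiled form; this text tells all that it offers.
- The arm moves only by the tool move_arm, never from a script. Its argument "motion" is text: rows parted by semicolons, each of 6 numbers parted by spaces: the shift along the world's x, y, z in cm, then the turn, a rotation vector about the world's x, y, z in degrees. A call has 1 to 10 rows; each row is the pose to reach, as a shift and turn from the pose commanded when the call began; what a row does not reach only later rows make up. A row lasts 1/12 s, in which the tool goes at most 41.7 mm and 7.16 degrees, less where a joint would pass 70% of its speed; a pose out of reach is approached as far as the arm can. A call with a gripper value outside its range is refused whole. "fingers" is the finger opening in cm, from 0 to 8.54, set as the call begins (left out, the last holds). The fingers move at their own pace and stop on an object; "squeeze" is the grip in N (left out, the last holds). Time passes only in rows, so rows that repeat a pose let the fingers close. It gives the time, the measured TCP pose, the force and the opening at its end, in the units of the state.
- readout.sense(): the state, without advancing time (a new reading comes with each control period).
- eyes.snapshot(name): name is "scene" or "side" or "wrist"; returns a dict with "image" (480x640x3 uint8, blue, green, red), "fx", "fy", "cx", "cy" (pixels), "world_to_cam" (4x4, takes a point from world to camera coordinates). Camera axes: x right, y down, z forward; pixel columns grow to the right and rows downward; lengths in mm; the calibration is good to about 2 mm. The wrist camera is an equidistant fisheye: a pixel r from the principal point sees the ray r / f radians off the axis. A picture is of the moment at which its call begins. There is no depth.
- r.hand_in(): hands the job in, once; it reports no verdict.
The state is a dict: "time": time; "joint_pos": joint angles; "qd": joint speeds; "joint_efforts": joint torques, N m; "tool_pos": TCP position; "tcp_rot": TCP orientation; "ft_force": force on the tool from outside, world axes, zero at the start; "wrist_torque": the same for the moment, N m; "finger_gap": finger opening in mm.
Only numpy, scipy, OpenCV 4.12 (cv2) and the standard library are available. Lean on these libraries where they do the work, as an engineer would, in place of code of your own. Each camera call takes 0.05 s, during which the arm holds its last target. There are 200 camera calls.

## Working session

There is one attempt and no reset: what is moved stays moved. The work goes in short steps, Python scripts to look and compute and a tool call to move; the robot and the scene stay as the last step left them, time stands still between calls to the robot, and variables do not carry over. Pictures are saved under pics/ and viewed, about 8 in all and at most 12, crops included, and the job is handed in when it is done.

Besides the shell and the picture viewer there is one more tool, called after "Emit:" as name(argument=value, ...) on one line, values as JSON. move_arm: Moves the arm, as the interface text tells. Its arguments: {"type":"object","properties":{"motion":{"type":"string"},"fingers":{"type":"number"},"squeeze":{"type":"number"}},"required":["motion"]}

```bash
mkdir -p pics; cat > h.py <<'E'
import numpy as np,cv2
from bench import readout,eyes,r
def snap(n,f):
    s=eyes.snapshot(n); cv2.imwrite('pics/'+f,s['image']); np.savez('pics/'+f+'.npz',**s); return s
def ld(f): return dict(np.load('pics/'+f+'.npz'))
def ray(s,u,v,fish=False):
    W=s['world_to_cam'];R=W[:3,:3];c=-R.T@W[:3,3]
    x=(u-s['cx'])/s['fx'];y=(v-s['cy'])/s['fy']
    if fish:
        t=np.hypot(x,y);d=np.array([x/t*np.sin(t),y/t*np.sin(t),np.cos(t)])
    else: d=np.array([x,y,1.])
    d=R.T@d;return c,d/np.linalg.norm(d)
def onz(s,u,v,z,fish=False):
    c,d=ray(s,u,v,fish);return c+d*(z-c[2])/d[2]
def tri(a,b):
    (c1,d1),(c2,d2)=a,b
    t=np.linalg.lstsq(np.c_[d1,-d2],c2-c1,rcond=None)[0]
    p,q=c1+t[0]*d1,c2+t[1]*d2;return (p+q)/2,np.linalg.norm(p-q)
def proj(s,P,fish=False):
    p=s['world_to_cam']@np.r_[P,1];p=p[:3]
    if fish:
        rr=np.hypot(p[0],p[1]);t=np.arctan2(rr,p[2]);return np.array([s['cx']+s['fx']*t*p[0]/rr,s['cy']+s['fy']*t*p[1]/rr])
    return np.array([s['cx']+s['fx']*p[0]/p[2],s['cy']+s['fy']*p[1]/p[2]])
E
python3 - <<'E'
from h import *
for n in('scene','side'):
    s=snap(n,n+'0.png');W=s['world_to_cam'];print(n,s['fx'],-W[:3,:3].T@W[:3,3],W[2,:3])
print(readout.sense())
E
```

```text
scene 573.8701359670589 [1164.68858258 -541.16599308 1334.01735673] [-0.41241397  0.34809955 -0.84186781]
side 435.82988307141403 [ 395.47061486 -755.95590863 1041.70543155] [ 0.15662751  0.6125977  -0.77472052]
{'time': 0.1, 'joint_pos': array([ 5.82461505e+01,  7.51109037e+00,  8.53208807e+01, -3.92753687e-04,
        8.72618147e+01, -4.89351897e+00]), 'qd': array([ 0.12401711, -0.17469185, -0.14445399,  0.05144885,  0.04131294,
       -0.07379291]), 'joint_efforts': array([ 1.61421343e-03, -5.70948887e+01, -5.01945162e+01, -1.46447032e-04,
        8.06905300e-03,  3.19257265e-05]), 'tool_pos': array([270.8242246 , 534.86488912, 230.36679799]), 'tcp_rot': array([-9.00934774e+01,  7.60947604e-03, -2.68603176e+01]), 'ft_force': array([ 0.17734056, -0.37298497,  0.48947959]), 'wrist_torque': array([ 0.00225876, -0.01747221,  0.02164008]), 'finger_gap': 85.31805795070044}
```

View pics/scene0.png

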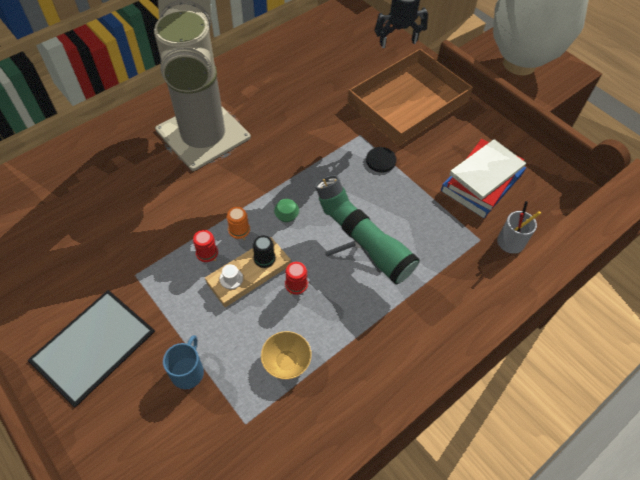

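View pics/side0.png

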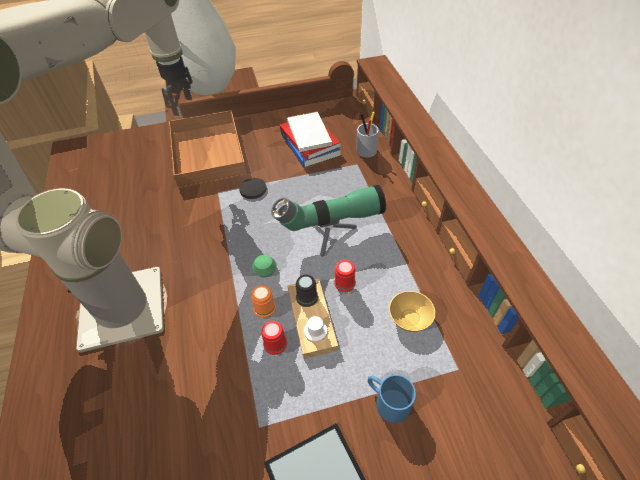

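The scene view shows the black eyepiece at (263,250) and the scope mount at (329,185). In the side view they are at (306,288) and (284,210). I'll zoom in on both.

```bash
python3 - <<'E'
from h import *
a=ld('scene0.png')['image'];b=ld('side0.png')['image']
def c(i,u,v,w=33,h=25): return cv2.resize(i[v-h:v+h,u-w:u+w],(396,300),interpolation=cv2.INTER_CUBIC)
cv2.imwrite('pics/z1.png',np.vstack([np.hstack([c(a,263,250),c(a,331,190)]),np.hstack([c(b,306,290),c(b,286,212)])]))
E
```

```text
(no output)
```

View pics/z1.png

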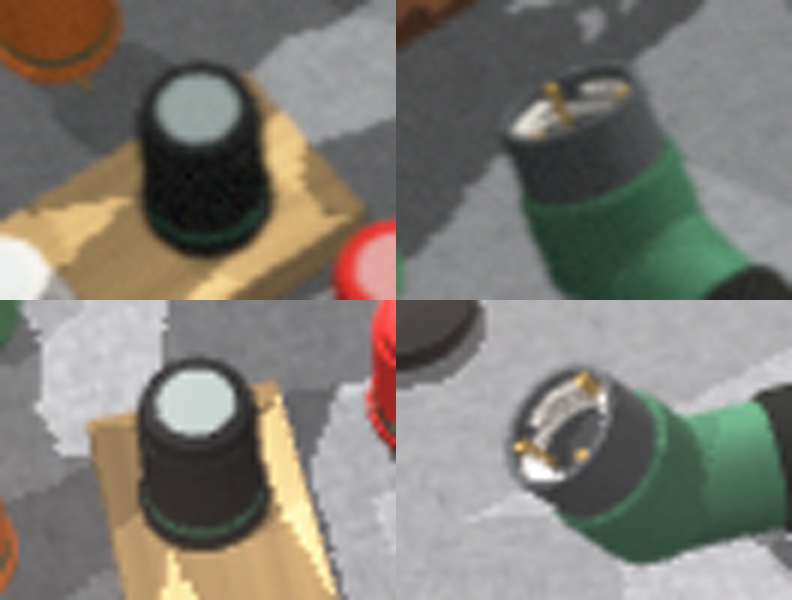

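```bash
python3 - <<'E'
from h import *
a=ld('scene0.png');b=ld('side0.png')
for n,p,q,z in[('eye',(263,242.8),(305.8,282),105),('mouth',(327.3,182.5),(280.3,208.2),165)]:
    print(n,tri(ray(a,*p),ray(b,*q)),onz(a,*p,z),onz(b,*q,z))
# green barrel mask: centre line, cast onto z=105
for s in(a,b):
    hsv=cv2.cvtColor(s['image'],cv2.COLOR_BGR2HSV);m=cv2.inRange(hsv,(60,70,30),(85,255,255))
    n,l,st,ce=cv2.connectedComponentsWithStats(m)
    for i in range(1,n):
        if st[i,4]>60: print(st[i],ce[i],onz(s,*ce[i],105))
    hsv=None
# lens cap, mug etc coarse on desk
for n,p,z in[('cap',(381,160),14),('paper',(287,210),25),('orange',(238,222),60),('red1',(205,246),60),('red2',(296,278),60),('silver',(231,276),60)]: print(n,onz(a,*p,z))
E
```

```text
eye (array([ 498.66594366, -129.40802838,  102.13380186]), np.float64(4.9360814506301605)) [ 498.60729155 -128.03755572  105.        ] [ 499.19122214 -134.03137446  105.        ]
mouth (array([484.2539897,  93.9831126, 157.0800153]), np.float64(4.132723841018139)) [487.25961352  91.77484626 165.        ] [484.18239969  83.79461804 165.        ]
[118   4  37  65 824] [139.125       32.55946602] [-413.42001522   44.97326057  105.        ]
[  0  58  45  65 898] [22.44877506 88.86859688] [-401.60564595 -365.45956404  105.        ]
[  0  84  26  49 535] [  9.86542056 111.6635514 ] [-334.28759676 -434.81505755  105.        ]
[319 188  38  37 650] [337.94615385 206.69538462] [532.04777947  93.83064476 105.        ]
[275 199  24  23 428] [286.29205607 209.72663551] [454.41832348 -18.66998217 105.        ]
[ 351  218   61   59 1614] [379.51982652 245.69950434] [690.12809271  96.39436186 105.        ]
[ 325  186   55   35 1232] [354.7012987  204.15097403] [706.03696372  93.72664907 105.        ]
[281 203  37  27 544] [303.02573529 217.26838235] [546.14509556  86.73302195 105.        ]
[252 255  24  21 387] [263.55555556 265.24806202] [404.22961927 -50.45653446 105.        ]
[488 289  18  28 194] [495.95360825 302.49484536] [ 934.56370126 -325.26581937  105.        ]
[529 361  42  47 993] [548.24169184 386.26888218] [ 936.23693864 -543.5549643   105.        ]
cap [435.16425319 354.9231643   14.        ]
paper [410.16633757  16.30722739  25.        ]
orange [ 379.20324856 -125.60292059   60.        ]
red1 [ 387.32303221 -236.82105075   60.        ]
red2 [ 610.85077704 -111.01584986   60.        ]
silver [ 503.23476578 -235.47826582   60.        ]
```

The eyepiece stands at about (499,-131), and the mount mouth at about (486,88,165) with the scope axis nearly along +x. First I'll go to a pose looking down the mount axis for a closer look.

```bash
cat >> h.py <<'E'
from scipy.spatial.transform import Rotation as Ro
def tgt(axis,az):
    """tool orientation: fingers along -axis (axis leaning by Ro 'lean'), az=turn about axis"""
    return axis*Ro.from_euler('z',az,degrees=True)*Ro.from_euler('x',-90,degrees=True)
def move(P,R,cur=None):
    s=readout.sense(); p0,R0=cur if cur else (s['tool_pos'],Ro.from_euler('xyz',s['tcp_rot'],degrees=True))
    d=(np.array(P)-p0)/10; v=(R*R0.inv()).as_rotvec(degrees=True)
    print('t',s['time'],'shift cm',d.round(2),'turn',v.round(2)); return d,v
# jaw dir (tool z) for Rx(-90) is +y, so az = jawaz-90
E
python3 - <<'E'
from h import *
lean=Ro.from_euler('zy',[0,0],degrees=True)*Ro.from_euler('y',-35,degrees=True)
R=tgt(lean,-90)
print(R.as_matrix().round(2))
move([400,88,290],R,(np.array([271.07,535.28,231.29]),Ro.from_euler('xyz',[-90,0,-26.86],degrees=True)))
E
```

```text
[[ 0.    0.57  0.82]
 [-1.   -0.    0.  ]
 [ 0.   -0.82  0.57]]
t 0.1 shift cm [ 12.89 -44.73   5.87] turn [ 19.26 -31.34 -61.08]
```

Emit:
move_arm(motion="12.9 -44.7 5.9 19.26 -31.34 -61.08;12.9 -44.7 5.9 19.26 -31.34 -61.08;12.9 -44.7 5.9 19.26 -31.34 -61.08;12.9 -44.7 5.9 19.26 -31.34 -61.08;12.9 -44.7 5.9 19.26 -31.34 -61.08;12.9 -44.7 5.9 19.26 -31.34 -61.08;12.9 -44.7 5.9 19.26 -31.34 -61.08;12.9 -44.7 5.9 19.26 -31.34 -61.08;12.9 -44.7 5.9 19.26 -31.34 -61.08;12.9 -44.7 5.9 19.26 -31.34 -61.08", fingers=8.54)

```text
time: 0.93
tool_pos: [414.6, 165.3, 283.5]
tcp_rot: [-56.1, -0.9, -90.9]
ft_force: [-0.5, 1.2, -0.3]
finger_gap: 85.2
```

Emit:
move_arm(motion="-1 -3 0.5 0 0 0;-1 -6 0.5 0 0 0;-1 -6 0.5 0 0 0;-1 -6 0.5 0 0 0")

```text
time: 1.27
tool_pos: [432.6, 121.7, 293.2]
tcp_rot: [-57.4, -1.6, -91.3]
ft_force: [-0.5, 0.1, -0.5]
finger_gap: 85.4
```

```bash
python3 - <<'E'
from h import *
s=snap('wrist','w1.png');W=s['world_to_cam'];print(s['fx'],s['cx'],s['cy'],-W[:3,:3].T@W[:3,3],W[2,:3]); t=readout.sense();print(t['tool_pos'],t['tcp_rot'],t['joint_pos'],t['qd'])
E
```

```text
371.64829954431775 325.2712942603378 240.07366818901826 [356.28855983 204.95660915 410.74252108] [ 0.50411781 -0.33660505 -0.79533784]
[432.21822081 122.68633183 292.97157532] [-57.45276721  -1.55425552 -91.19516338] [ 18.92850094 -51.10909324 129.55086956 -12.58581762  71.43580752
  20.46948018] [ 2.52238089 -0.01665847  0.26489969 -0.16507418  0.01607242  0.47395037]
```

View pics/w1.png

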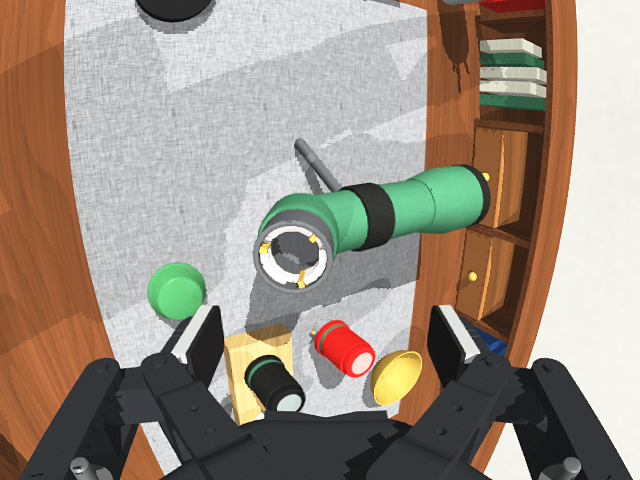

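```bash
python3 - <<'E'
from h import *
s=ld('w1.png');im=s['image'];hsv=cv2.cvtColor(im,cv2.COLOR_BGR2HSV)
# white ring
roi=np.zeros(im.shape[:2],np.uint8);cv2.circle(roi,(293,252),37,255,-1)
m=cv2.inRange(hsv,(0,0,150),(180,255,255))|cv2.inRange(hsv,(12,90,90),(35,255,255));m&=roi
p=cv2.convexHull(cv2.findNonZero(m));e=cv2.fitEllipse(p);print('inner',e,onz(s,*e[0],165,True))
# lens
m=cv2.inRange(hsv,(0,0,130),(180,60,255));n,l,st,ce=cv2.connectedComponentsWithStats(m)
i=l[402,289];print(st[i],ce[i],onz(s,*ce[i],105,True))
# scope axis: dark band and green pieces, triangulate with z=105
m=cv2.inRange(hsv,(60,70,30),(85,255,255));n,l,st,ce=cv2.connectedComponentsWithStats(m)
for i in range(1,n):
    if st[i,4]>300:
        pts=np.argwhere(l==i)[:,::-1]
        print(st[i],ce[i])
        for x in range(st[i,0]+8,st[i,0]+st[i,2]-8,12):
            c=pts[pts[:,0]==x][:,1];v=(c.min()+c.max())/2;print(x,c.min(),c.max(),onz(s,x,v,105,True).round(1)[:2])
E
```

```text
inner ((292.5279235839844, 253.63548278808594), (66.3730239868164, 73.78402709960938), 103.24678039550781) [481.09883325  95.54520642 165.        ]
[277 394  25  17 322] [289.41925466 402.93167702] [ 496.70900738 -126.45154154  105.        ]
[480  53  64  17 785] [510.63949045  59.85350318]
488 54 65 [824.8 293.6]
500 53 66 [858.5 299.5]
512 53 65 [895.9 307.1]
524 53 66 [937.8 314.1]
[480  94  66  18 802] [513.54738155 101.80299252]
488 95 105 [826.5 233.9]
500 95 106 [860.6 236.3]
512 96 108 [898.6 237.5]
524 97 109 [940.9 239.9]
536 98 110 [988.8 242.8]
[ 379  165  105   74 5290] [435.3026465  200.83081285]
387 184 194 [632.5 120.3]
399 182 235 [652.8  94.8]
411 178 232 [672.9  96.5]
423 172 232 [694.2  97.6]
435 168 232 [717.2  97.4]
447 167 231 [742.1  95.9]
459 166 227 [768.7  96.5]
471 172 224 [798.6  91.1]
[ 258  190  111   69 3197] [330.67219268 215.51642165]
266 215 223 [485.3 109. ]
278 201 212 [498.1 119. ]
290 195 209 [510.8 121.5]
302 193 209 [523.8 120.7]
314 195 213 [537.2 115.8]
326 193 223 [551.1 109.7]
338 191 252 [565.9  93. ]
350 190 249 [581.4  92.7]
[ 147  263   59   57 2627] [176.15987819 290.80776551]
155 273 311 [373.4  61.9]
167 265 317 [384.3  60.3]
179 263 319 [395.2  57.6]
191 266 316 [406.2  54.9]
```

```bash
python3 - <<'E'
from h import *
move([498,-129,160],tgt(Ro.identity(),-90))
E
```

```text
t 1.3167 shift cm [  6.58 -25.17 -13.3 ] turn [ 1.85 32.53  0.72]
```

Emit:
move_arm(motion="6.6 -25.2 -13.3 1.85 32.53 0.72;6.6 -25.2 -13.3 1.85 32.53 0.72;6.6 -25.2 -13.3 1.85 32.53 0.72;6.6 -25.2 -13.3 1.85 32.53 0.72;6.6 -25.2 -13.3 1.85 32.53 0.72;6.6 -25.2 -13.3 1.85 32.53 0.72;6.6 -25.2 -13.3 1.85 32.53 0.72;6.6 -25.2 -13.3 1.85 32.53 0.72;6.6 -25.2 -13.3 1.85 32.53 0.72;6.6 -25.2 -13.3 1.85 32.53 0.72")

```text
time: 2.15
tool_pos: [497.4, -128.0, 158.2]
tcp_rot: [-90.2, 0.1, -89.9]
ft_force: [-0.1, 0.9, 0.3]
finger_gap: 85.1
```

```bash
python3 - <<'E'
from h import *
s=snap('wrist','w2.png');W=s['world_to_cam'];print(-W[:3,:3].T@W[:3,3],W[2,:3]); t=readout.sense();print(t['tool_pos'],t['tcp_rot'],t['joint_pos'],t['qd'])
a=ld('w1.png');
print(proj(s,[498,-129,105],True),proj(s,[482,93,165],True))
E
```

```text
[496.39664787 -49.95725555 300.54034471] [-0.00439441 -0.30084605 -0.95366259]
[ 497.9600717  -127.28123453  159.50643426] [-90.08570559   0.10872143 -89.84020608] [-2.01067921e+01 -3.18600588e+00  1.03783493e+02  7.35294666e-02
  7.95205806e+01 -2.02801155e+01] [ 1.17293646 -2.26182283 -0.20942596  0.24528455  0.18425824 -0.15673847]
[329.64979678 269.28318125] [ 293.60016744 -174.42531474]
```

View pics/w2.png

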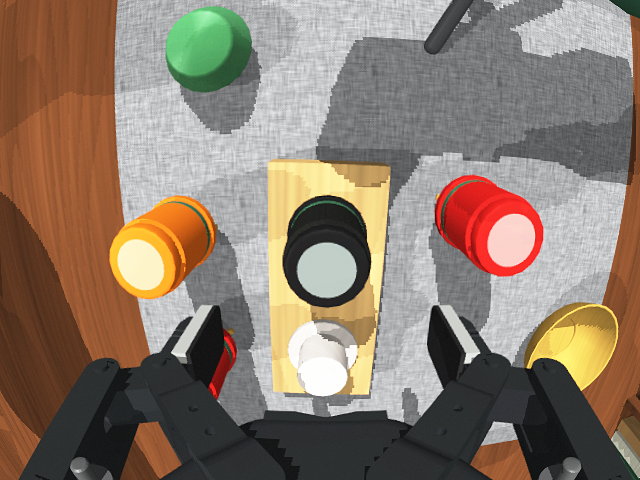

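```bash
python3 - <<'E'
from h import *
s=ld('w2.png');im=s['image'];hsv=cv2.cvtColor(im,cv2.COLOR_BGR2HSV)
m=cv2.inRange(hsv,(0,0,130),(180,60,255));n,l,st,ce=cv2.connectedComponentsWithStats(m)
i=l[270,327];e=cv2.fitEllipse(max(cv2.findContours((l==i).astype(np.uint8),0,1)[0],key=len));print(st[i],e,onz(s,*e[0],105,True))
# eyecup rim outline (dark): bottom point & sides
d=cv2.inRange(hsv,(0,0,0),(180,255,60));c=d[:, :]
row=c[270];print(row[284:296],row[360:374])
print('tcp',proj(s,[498,-127.3,159.5],True))
for q in[(158,206),(128,262)]: print('orange',onz(s,*q,60,True))
print('red',onz(s,437,215,40,True))
E
```

```text
[ 297  243   60   55 2593] ((326.36773681640625, 269.77911376953125), (54.47368240356445, 58.7215576171875), 90.60794067382812) [ 496.14000949 -129.30909679  105.        ]
[255 255 255 255 255 255 255 255 255 255 255 255] [255 255 255 255 255 255 255 255 255 255   0   0   0   0]
tcp [330.41350573 312.93382727]
orange [ 376.41060461 -100.79316006   60.        ]
orange [ 343.45712184 -143.97011423   60.        ]
red [ 578.04873755 -112.40965953   40.        ]
```

Emit:
move_arm(motion="-0.15 -0.1 -2.5 0 0 0;-0.15 -0.1 -5 0 0 0;-0.15 -0.1 -5 0 0 0;-0.15 -0.1 -5 0 0 0;-0.15 -0.1 -5 0 0 0")

```text
time: 2.62
tool_pos: [497.7, -128.7, 112.3]
tcp_rot: [-89.9, 0.0, -89.8]
ft_force: [-0.3, 0.3, 0.6]
finger_gap: 85.7
```

Emit:
move_arm(motion="-0.1 -0.05 -2.5 0 0 0;-0.1 -0.05 -4.5 0 0 0;-0.1 -0.05 -5.6 0 0 0;-0.1 -0.05 -5.6 0 0 0;-0.1 -0.05 -5.6 0 0 0")

```text
time: 3.03
tool_pos: [496.2, -130.1, 55.4]
tcp_rot: [-89.9, 0.1, -89.9]
ft_force: [0.1, -0.2, 0.5]
finger_gap: 85.0
```

Emit:
move_arm(motion="0 0 0 0 0 0;0 0 0 0 0 0;0 0 0 0 0 0;0 0 0 0 0 0;0 0 0 0 0 0;0 0 0 0 0 0;0 0 0 0 0 0;0 0 0 0 0 0", fingers=4, squeeze=80)

```text
time: 3.7
tool_pos: [497.2, -130.7, 56.5]
tcp_rot: [-89.8, 0.0, -89.9]
ft_force: [-0.7, 0.5, 7.6]
finger_gap: 52.3
```

Emit:
move_arm(motion="0 0 2.5 0 0 0;0 0 6 0 0 0;0 0 10 0 0 0;0 0 14 0 0 0;0 0 14 0 0 0;0 0 14 0 0 0;0 0 14 0 0 0;0 0 14 0 0 0")

```text
time: 4.37
tool_pos: [494.5, -129.7, 192.3]
tcp_rot: [-90.1, 0.1, -89.9]
ft_force: [-1.0, -0.1, -3.2]
finger_gap: 52.3
```

```bash
python3 - <<'E'
from h import *
for i in range(3): t=readout.sense()
print(t['tool_pos'],t['tcp_rot'],t['ft_force'],t['wrist_torque'],t['finger_gap'])
s=snap('wrist','w3.png');b=snap('side','s3.png');a=snap('scene','c3.png')
print(proj(b,t['tool_pos']),proj(a,t['tool_pos']))
u,v=proj(b,t['tool_pos']).astype(int);x,y=proj(a,t['tool_pos']).astype(int)
c=lambda i,u,v:cv2.resize(i[v-40:v+40,u-53:u+53],(400,300),interpolation=cv2.INTER_CUBIC)
cv2.imwrite('pics/z3.png',np.hstack([c(a['image'],x,y),c(b['image'],u,v)]))
E
```

```text
[ 494.52649527 -129.74393207  192.32420913] [-90.14934703   0.12867951 -89.87636867] [-0.96697714 -0.06483175 -3.21550254] [-0.00233951 -0.02470102  0.02959789] 52.319097793027204
[301.56992442 260.94564734] [259.4126362  222.64596544]
```

View pics/z3.png

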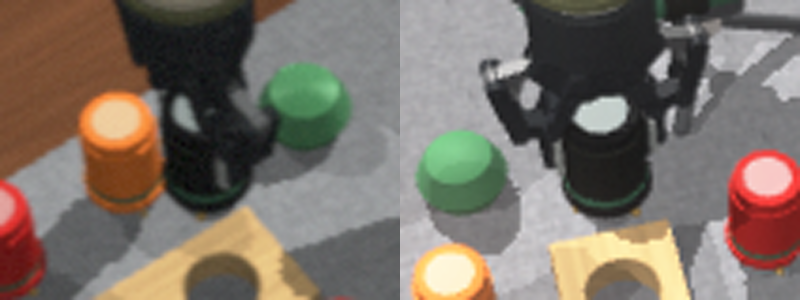

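The eyepiece is held upright, and the weight reads right. Next I'll look at the mount from a tilted pose offset to one side.

```bash
python3 - <<'E'
from h import *
move([460,15,245],tgt(Ro.from_euler('y',-35,degrees=True),-90),(np.array([496.2,-130,195]),tgt(Ro.identity(),-90)))
s=ld('w3.png');hsv=cv2.cvtColor(s['image'],cv2.COLOR_BGR2HSV)
m=cv2.inRange(hsv,(0,0,110),(180,60,255));n,l,st,ce=cv2.connectedComponentsWithStats(m)
for i in range(1,n):
    if 800<st[i,4]<6000: print(st[i],ce[i],onz(s,*ce[i],194+50,True),readout.sense()['tool_pos'])
E
```

```text
t 4.5167 shift cm [-3.62 14.5   5.  ] turn [ -0. -35.  -0.]
[ 300  188   59   45 1907] [330.46512847 210.8993183 ] [494.307852   -72.65985647 244.        ] [ 494.64856096 -129.77323727  192.3902781 ]
[ 472  200   43   47 1569] [492.90057361 222.75971957] [538.28738207 -75.27093507 244.        ] [ 494.64856096 -129.77323727  192.3902781 ]
[ 144  223   42   45 1495] [164.56789298 244.7993311 ] [448.87527162 -81.81377757 244.        ] [ 494.64856096 -129.77323727  192.3902781 ]
[ 93 438  44  42 869] [113.04718067 464.26006904] [ 397.31456876 -186.84900889  244.        ] [ 494.64856096 -129.77323727  192.3902781 ]
[ 515  438   45   42 1018] [536.76129666 462.77603143] [ 587.36906575 -183.98301856  244.        ] [ 494.64856096 -129.77323727  192.3902781 ]
```

Emit:
move_arm(motion="-1.8 7.2 2.5 0 -7 0;-3.6 11 5 0 -14 0;-3.6 14.5 5 0 -21 0;-3.6 14.5 5 0 -28 0;-3.6 14.5 5 0 -35 0;-3.6 14.5 5 0 -35 0;-3.6 14.5 5 0 -35 0;-3.6 14.5 5 0 -35 0;-3.6 14.5 5 0 -35 0;-3.6 14.5 5 0 -35 0")

```text
time: 5.35
tool_pos: [478.9, 15.6, 245.2]
tcp_rot: [-55.8, -0.1, -89.9]
ft_force: [-0.1, -0.2, -2.2]
finger_gap: 52.4
```

```bash
python3 - <<'E'
from h import *
s=snap('wrist','w4.png');t=readout.sense();print(t['tool_pos'],t['tcp_rot'],t['joint_pos'].round(1),t['qd'].round(1))
print(proj(s,[482,93,165],True))
E
```

```text
[479.11125677  15.46878679 245.78756889] [-55.75331165  -0.10013169 -89.9314276 ] [ -7.5 -51.1 135.    4.7  62.2  -8.5] [-0.2 -0.2 -0.3 -0.  -0.2  0. ]
[253.5946927  128.39428118]
```

View pics/w4.png

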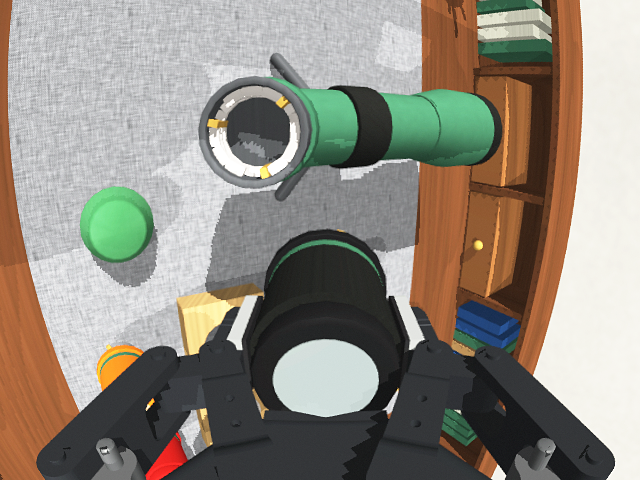

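The view shows the mount mouth at about (253,132), with the eyepiece held straight. Joint 2 is at its limit here, so I'll fit the kinematics to check reach and measure the mouth at the same time.

```bash
cat > kin.py <<'E'
import numpy as np
from scipy.optimize import least_squares
from scipy.spatial.transform import Rotation as Ro
D=[([58.246,7.511,85.321,0,87.262,-4.894],[270.8,534.9,230.4],[-90.09,0,-26.86]),
([18.9285,-51.109,129.551,-12.586,71.436,20.469],[432.2,122.7,293.],[-57.45,-1.55,-91.2]),
([-20.107,-3.186,103.783,.0735,79.52,-20.28],[498,-127.3,159.5],[-90.09,.11,-89.84]),
([-7.5,-51.1,135.,4.7,62.2,-8.5],[479.1,15.5,245.8],[-55.75,-.1,-89.93])]
e=lambda a,x:Ro.from_euler(a,x,degrees=True)
def fk(p,j):
    r0,h0,a,c,b,L=p
    A=e('z',j[0]);B=A*e('y',j[1]);C=B*e('y',j[2]);E=C*e('z',j[3])*e('y',j[4])*e('z',j[5])
    return A.apply([r0,0,h0])+B.apply([0,0,a])+C.apply([c,0,b])+E.apply([0,0,L]),E
def fit():
    f=lambda p:np.concatenate([fk(p,j)[0]-t for j,t,_ in D]+[.02*(p-P0)])
    P0=np.array([100,400,400,30,400,280.]);s=least_squares(f,P0);return s.x,f(s.x)
P,res=fit()
# flange->tool rotation
F=(fk(P,D[2][0])[1].inv()*Ro.from_euler('xyz',D[2][2],degrees=True))
lo=np.array([-169.4,-51.17,1.28,-76.6,0,-152.3]);hi=np.array([169.4,129.36,143.12,256.6,156.5,152.3])
def ik(pos,R,j0):
    def g(j):
        p,E=fk(P,j);return np.r_[(p-pos)/10,((E*F).inv()*R).as_rotvec()*20]
    s=least_squares(g,np.clip(j0,lo+.1,hi-.1),bounds=(lo,hi),x_scale=30);return s.x,g(s.x)
E
python3 - <<'E'
from kin import *;from h import *
print(P.round(1),res.round(1)); 
for d in D: print(((fk(P,d[0])[1]*F).inv()*Ro.from_euler('xyz',d[2],degrees=True)).as_rotvec(degrees=True).round(1))
s=ld('w4.png');im=s['image'];hsv=cv2.cvtColor(im,cv2.COLOR_BGR2HSV)
roi=np.zeros(im.shape[:2],np.uint8);cv2.circle(roi,(254,132),47,255,-1)
m=cv2.inRange(hsv,(0,0,150),(180,255,255))|cv2.inRange(hsv,(12,90,90),(35,255,255));m&=roi
p=cv2.convexHull(cv2.findNonZero(m));el=cv2.fitEllipse(p);print('inner',el,onz(s,*el[0],165,True))
W=ld('w1.png');print('tri',tri(ray(s,*el[0],True),ray(W,292.5,253.6,True)))
m=cv2.inRange(hsv,(60,70,30),(85,255,255))
for x in(325,335,400,410,420,460,475):
    c=np.flatnonzero(m[60:240,x])+60;print(x,c.min(),c.max(),onz(s,x,(c.min()+c.max())/2,105,True)[:2].round(1))
M=np.array([482,93,165]);j=D[3][0];j=list(j)
for q in(25,37,53,60,70):
    pos=M+q*np.array([-.574,0,.819])
    for az in(-90,-210,-30):
        jj,g=ik(pos,tgt(Ro.from_euler('y',-35,degrees=True),az),[10,-40,130,0,60,10-(az+90)]);print(q,az,jj.round(0),np.abs(g).max().round(2))
E
```

```text
[ 18.4 303.2 305.  109.5 543.1 239.9] [ 42.3 -29.   -1.   13.7 -22.2   1.  -14.6 -49.3   0.7 -14.4 -59.1  -0.7
  -1.6  -1.9  -1.9   1.6   2.9  -0.8]
[ 0.  0. -0.]
[ 0.  0. -0.]
[ 0.  0. -0.]
[ 0.1 -0.   0. ]
inner ((253.9958038330078, 132.129638671875), (91.82759857177734, 93.0071029663086), 12.420560836791992) [482.20327969  90.84247247 165.        ]
tri (array([486.84108301,  90.64494423, 153.91265179]), np.float64(0.24617538672630696))
325 89 239 [571.4  61.5]
335 90 164 [581.5  92.6]
400 95 158 [658.8  94.5]
410 95 157 [673.1  95.4]
420 93 160 [688.1  95.5]
460 92 164 [759.  97.]
475 96 162 [791.2  97.4]
25 -90 [ 16. -44. 137. -11.  53.  20.] 0.0
25 -210 [ 16. -44. 137. -11.  53. 140.] 0.0
25 -30 [ 16. -44. 137. -11.  53. -40.] 0.0
37 -90 [ 16. -47. 138. -11.  56.  20.] 0.0
37 -210 [ 16. -47. 138. -11.  56. 140.] 0.0
37 -30 [ 16. -47. 138. -11.  56. -40.] 0.0
53 -90 [ 17. -51. 139. -11.  59.  19.] 0.01
53 -210 [ 17. -51. 139. -11.  59. 139.] 0.01
53 -30 [ 16. -51. 139. -11.  59. -41.] 0.01
60 -90 [ 17. -51. 138. -11.  60.  20.] 0.25
60 -210 [ 17. -51. 138. -11.  60. 140.] 0.25
60 -30 [ 17. -51. 138. -11.  60. -40.] 0.25
70 -90 [ 17. -51. 137. -11.  62.  20.] 0.59
70 -210 [ 17. -51. 137. -11.  62. 140.] 0.58
70 -30 [ 17. -51. 137. -11.  62. -40.] 0.59
```

```bash
sed -i 's/r0,h0,a,c,b,L=p/r0,h0,a,c,b,L,d=p/; s/A.apply(\[r0,0,h0\])/A.apply([r0,d,h0])/; s/30,400,280\.\]/30,400,280.,51]/' kin.py
cat > ax.py <<'E'
from kin import *;from h import *
YAW=1.3
lean=Ro.from_euler('z',YAW,degrees=True)*Ro.from_euler('y',-35,degrees=True)
u=lean.apply([0,0,1]);M=np.array([482.2,90.8,165])
E
python3 - <<'E'
from ax import *
print(P.round(1),res.round(1))
s=ld('w4.png');hsv=cv2.cvtColor(s['image'],cv2.COLOR_BGR2HSV)
m=cv2.inRange(hsv,(0,0,130),(180,60,255));n,l,st,ce=cv2.connectedComponentsWithStats(m)
el=cv2.fitEllipse(max(cv2.findContours((l==l[377,326]).astype(np.uint8),0,1)[0],key=len));print(el)
T=np.array([479.11,15.47,245.79]);R=Ro.from_euler('xyz',[-55.75,-.1,-89.93],degrees=True)
c,d=ray(s,*el[0],True);cl,dl=R.inv().apply(c-T),R.inv().apply(d)
for y in(-46,-48,-50,-52): print('lens in tool frame',y,cl+dl*(y-cl[1])/dl[1])
Wc=s['world_to_cam'];C=-Wc[:3,:3].T@Wc[:3,3];print('cam-mouth dist',np.linalg.norm(M-C),'dia px',92.4/371.6*np.linalg.norm(M-C))
for q in(25,37,53,60,70):
    for az in(-90,):
        jj,g=ik(M+q*u,tgt(lean,az),[10,-40,130,0,60,10-(az+90)]);print(q,az,jj.round(0),np.abs(g).max().round(2))
E
```

```text
[  1.3 317.7 368.7  60.9 552.  364.8  51.3] [-0.1 -0.1  0.   0.1  0.1 -0.2  0.1  0.1  0.3  0.  -0.2 -0.1 -2.  -1.6
 -0.6  0.6  3.   1.7  0. ]
((325.39349365234375, 377.8912353515625), (76.97909545898438, 106.13401794433594), 89.7023696899414)
lens in tool frame -46 [ -0.45136918 -46.          -2.05228575]
lens in tool frame -48 [ -2.06471253 -48.          -2.04751118]
lens in tool frame -50 [ -3.67805589 -50.          -2.04273661]
lens in tool frame -52 [ -5.29139924 -52.          -2.03796203]
cam-mouth dist 215.09818484595178 dia px 53.48512454188898
25 -90 [  7. -51. 141.  -4.  55.   8.] 0.0
37 -90 [  8. -51. 140.  -5.  57.   8.] 0.24
53 -90 [  9. -51. 139.  -6.  60.   9.] 0.66
60 -90 [  9. -51. 138.  -6.  61.  10.] 0.84
70 -90 [ 10. -51. 137.  -7.  63.  10.] 1.08
```

The kinematic model now fits to 0.1 mm. A coaxial grip can't be backed out of the mount because joint 2 hits its limit. I'll check a grip tilted by β towards the front instead.

```bash
cat >> ax.py <<'E'
def pose(gap,phi,beta,grip=72,half=0,ln=None,org=None):
    """tool TCP pose for shoulder `gap` mm off rim; phi turn about axis; beta tool tilt"""
    ln=lean if ln is None else ln; uu=ln.apply([0,0,1]); o=(M+(gap-28)*u) if org is None else org
    R=tgt(ln*Ro.from_euler('z',phi,degrees=True)*Ro.from_euler('y',beta,degrees=True),180 if half else 0)
    return o+grip*uu+19*R.apply([0,1,0]),R
def chk(gap,phi,beta,half=0,grip=72):
    p,R=pose(gap,phi,beta,grip,half);best=None
    j,g=ik(p,R,[8,-40,135,0,60,-90-phi if not half else 90-phi]);return j,np.abs(g).max()
E
python3 - <<'E'
from ax import *
for beta in(12,18,25):
    print('beta',beta)
    for phi in range(-100,101,20):
        o=[]
        for gap in(0,12,35):
            j,e=chk(gap,phi,beta,0 if phi<=60 else 0);o.append('%.2f j2 %.0f j6 %.0f'%(e,j[1],j[5]))
        print(phi,' | '.join(o))
E
```

```text
beta 12
-100 0.67 j2 -51 j6 -10 | 1.06 j2 -51 j6 -9 | 1.77 j2 -51 j6 -8
-80 0.00 j2 -50 j6 -28 | 0.15 j2 -51 j6 -27 | 0.80 j2 -51 j6 -27
-60 0.00 j2 -45 j6 -44 | 0.00 j2 -47 j6 -44 | 0.00 j2 -51 j6 -43
-40 0.00 j2 -41 j6 -58 | 0.00 j2 -43 j6 -58 | 0.00 j2 -47 j6 -58
-20 0.00 j2 -38 j6 -72 | 0.00 j2 -40 j6 -72 | 0.00 j2 -44 j6 -71
0 0.00 j2 -36 j6 -84 | 0.00 j2 -38 j6 -84 | 0.00 j2 -42 j6 -84
20 0.00 j2 -36 j6 -97 | 0.00 j2 -37 j6 -97 | 0.00 j2 -41 j6 -97
40 0.00 j2 -36 j6 -110 | 0.00 j2 -38 j6 -110 | 0.00 j2 -41 j6 -111
60 0.00 j2 -37 j6 -124 | 0.00 j2 -39 j6 -124 | 0.00 j2 -42 j6 -125
80 0.00 j2 -40 j6 -139 | 0.00 j2 -42 j6 -139 | 0.00 j2 -45 j6 -140
100 0.37 j2 -42 j6 -152 | 0.45 j2 -44 j6 -152 | 0.58 j2 -48 j6 -152
beta 18
-100 0.65 j2 -51 j6 -22 | 0.87 j2 -51 j6 -22 | 1.57 j2 -51 j6 -22
-80 0.00 j2 -46 j6 -39 | 0.00 j2 -49 j6 -38 | 0.25 j2 -51 j6 -37
-60 0.00 j2 -40 j6 -52 | 0.00 j2 -42 j6 -52 | 0.00 j2 -46 j6 -51
-40 0.00 j2 -35 j6 -64 | 0.00 j2 -37 j6 -64 | 0.00 j2 -41 j6 -63
-20 0.00 j2 -32 j6 -75 | 0.00 j2 -34 j6 -75 | 0.00 j2 -37 j6 -74
0 0.00 j2 -30 j6 -85 | 0.00 j2 -32 j6 
[... 387 characters left out ...]
35 | 0.67 j2 -49 j6 -33 | 0.88 j2 -51 j6 -34
-80 0.00 j2 -41 j6 -49 | 0.00 j2 -43 j6 -48 | 0.00 j2 -47 j6 -46
-60 0.00 j2 -34 j6 -60 | 0.00 j2 -36 j6 -59 | 0.00 j2 -39 j6 -58
-40 0.00 j2 -29 j6 -69 | 0.00 j2 -30 j6 -69 | 0.00 j2 -34 j6 -68
-20 0.00 j2 -25 j6 -78 | 0.00 j2 -27 j6 -77 | 0.00 j2 -30 j6 -77
0 0.00 j2 -22 j6 -86 | 0.00 j2 -24 j6 -86 | 0.00 j2 -27 j6 -86
20 0.00 j2 -21 j6 -94 | 0.00 j2 -23 j6 -94 | 0.00 j2 -26 j6 -94
40 0.00 j2 -21 j6 -103 | 0.00 j2 -23 j6 -103 | 0.00 j2 -26 j6 -103
60 0.00 j2 -22 j6 -112 | 0.00 j2 -24 j6 -112 | 0.00 j2 -27 j6 -113
80 0.00 j2 -25 j6 -121 | 0.00 j2 -27 j6 -122 | 0.00 j2 -30 j6 -123
100 0.00 j2 -30 j6 -133 | 0.00 j2 -32 j6 -134 | 0.00 j2 -36 j6 -136
```

A tilt of β=18° covers φ from -60° to +95° throughout. So I'll put the eyepiece back in its bore and regrasp it tilted.

```bash
python3 - <<'E'
from ax import *
move([496.2,-130.3,192],tgt(Ro.identity(),-90))
E
```

```text
t 5.4 shift cm [  1.71 -14.58  -5.38] turn [ 0.08 34.25 -0.1 ]
```

Emit:
move_arm(motion="1.7 -4 0 0 0 0;1.7 -8 0 0 10 0;1.7 -14.6 -2 0 20 0;1.7 -14.6 -5.4 0.08 34.25 -0.1;1.7 -14.6 -5.4 0.08 34.25 -0.1;1.7 -14.6 -5.4 0.08 34.25 -0.1;1.7 -14.6 -5.4 0.08 34.25 -0.1;1.7 -14.6 -5.4 0.08 34.25 -0.1;1.7 -14.6 -5.4 0.08 34.25 -0.1;1.7 -14.6 -5.4 0.08 34.25 -0.1")

```text
time: 6.23
tool_pos: [496.2, -130.4, 191.0]
tcp_rot: [-89.9, 0.0, -90.0]
ft_force: [-0.0, -0.7, -3.1]
finger_gap: 51.9
```

Emit:
move_arm(motion="0 0 0 0 0 0;0 0 0 0 0 0;0 0 0 0 0 0")

```text
time: 6.48
tool_pos: [495.5, -130.1, 191.0]
tcp_rot: [-90.0, 0.0, -90.0]
ft_force: [0.8, -0.2, -3.3]
finger_gap: 52.2
```

Emit:
move_arm(motion="0.05 0 -3.5 0 0 0;0.05 0 -7 0 0 0;0.05 0 -9.5 0 0 0;0.05 0 -11 0 0 0;0.05 0 -12 0 0 0;0.05 0 -13 0 0 0;0.05 0 -13.4 0 0 0;0.05 0 -13.4 0 0 0;0.05 0 -13.4 0 0 0")

```text
time: 7.23
tool_pos: [496.6, -130.2, 56.7]
tcp_rot: [-90.0, 0.0, -90.0]
ft_force: [-0.6, 0.0, -2.9]
finger_gap: 52.3
```

Emit:
move_arm(motion="0 0 -0.08 0 0 0;0 0 -0.15 0 0 0;0 0 -0.15 0 0 0")

```text
time: 7.48
tool_pos: [496.7, -130.3, 56.4]
tcp_rot: [-90.0, 0.0, -90.0]
ft_force: [-7.0, 2.1, 12.9]
finger_gap: 52.6
```

Emit:
move_arm(motion="0 0 0 0 0 0;0 0 0 0 0 0;0 0 0 0 0 0;0 0 0 0 0 0;0 0 0 0 0 0;0 0 2.5 0 0 0;0 0 5 0 0 0;0 0 6 0 0 0;0 0 6 0 0 0;0 0 6 0 0 0", fingers=8.54)

```text
time: 8.32
tool_pos: [496.7, -130.3, 114.7]
tcp_rot: [-90.0, 0.0, -90.0]
ft_force: [0.0, 0.0, -1.0]
finger_gap: 85.4
```

```bash
python3 - <<'E'
from ax import *
t=readout.sense();print(t['tool_pos'],t['tcp_rot'],t['ft_force'])
s=snap('wrist','w5.png');hsv=cv2.cvtColor(s['image'],cv2.COLOR_BGR2HSV)
m=cv2.inRange(hsv,(0,0,130),(180,60,255));n,l,st,ce=cv2.connectedComponentsWithStats(m)
q=proj(s,[497,-130,105],True).astype(int);i=l[q[1],q[0]]
el=cv2.fitEllipse(max(cv2.findContours((l==i).astype(np.uint8),0,1)[0],key=len));E=onz(s,*el[0],105,True);print(q,el,E)
for o,n in(([496.3,-129.8,2],'tilted'),):
    p,R=pose(0,-50,18,72,0,Ro.identity(),np.array(o));print(p,R.as_euler('xyz',True)); j,g=ik(p,R,[-20,0,100,0,80,-60]);print(j.round(1),abs(g).max())
    up=-R.apply([0,1,0]);print('axis back',up)
    move(p+up*60,R)
E
```

```text
[ 496.66836896 -130.25643032  114.69425575] [-9.00099155e+01  1.58532277e-02 -8.99913715e+01] [ 0.00571005  0.00451517 -0.96830412]
[329 302] ((325.3791809082031, 299.78265380859375), (65.34587860107422, 73.3519515991211), 89.653564453125) [ 495.07045292 -128.72685072  105.        ]
[ 492.52598639 -125.30230572   55.92992619] [-90.  18. -50.]
[-25.4  17.7  94.6   7.4  84.2 -67.2] 4.96891416901235e-11
axis back [ 0.1986323  -0.23672075  0.95105652]
t 8.3667 shift cm [ 0.86 -0.96 -0.06] turn [17.25  6.14 39.64]
```

Emit:
move_arm(motion="0.9 -0.93 0 17.25 6.14 39.64;0.9 -0.93 0 17.25 6.14 39.64;0.9 -0.93 0 17.25 6.14 39.64;0.9 -0.93 0 17.25 6.14 39.64;0.9 -0.93 0 17.25 6.14 39.64;0.9 -0.93 0 17.25 6.14 39.64;0.9 -0.93 0 17.25 6.14 39.64;0.9 -0.93 0 17.25 6.14 39.64;0.9 -0.93 0 17.25 6.14 39.64;0.9 -0.93 0 17.25 6.14 39.64")

```text
time: 9.2
tool_pos: [504.8, -138.9, 114.1]
tcp_rot: [-90.0, 18.0, -50.2]
ft_force: [-0.5, -0.0, 0.0]
finger_gap: 85.6
```

```bash
python3 - <<'E'
from ax import *
t=readout.sense();print(t['tool_pos'],t['tcp_rot'],t['qd'].round(1))
p,R=pose(0,-50,18,72,0,Ro.identity(),np.array([496.7,-129.5,2]));move(p,R)
s=snap('wrist','w6.png');hsv=cv2.cvtColor(s['image'],cv2.COLOR_BGR2HSV)
m=cv2.inRange(hsv,(0,0,130),(180,60,255));n,l,st,ce=cv2.connectedComponentsWithStats(m)
q=proj(s,[496.7,-129.5,105],True).astype(int);i=l[q[1],q[0]];E=onz(s,*ce[i],105,True);print(q,ce[i],st[i],E, R.inv().apply(E-[496.7,-129.5,105]))
E
```

```text
[ 504.80754654 -138.94709026  114.13303168] [-90.01131382  17.96817485 -50.15090551] [ 0.1 -0.7 -0.2  0.   0.3 -0.7]
t 9.2 shift cm [-1.19  1.39 -5.82] turn [0.03 0.01 0.15]
[326 283] [323.72771251 281.42755126] [ 287  245   75   74 4341] [ 494.94762065 -129.45358759  105.        ] [-1.10509125  0.35906591 -1.31256714]
```

Emit:
move_arm(motion="-0.5 0.6 -2.5 0 0 0;-0.95 1.1 -4.6 0 0 0;-1.2 1.42 -5.8 0 0 0;-1.2 1.42 -5.8 0 0 0;-1.2 1.42 -5.8 0 0 0;-1.2 1.42 -5.8 0 0 0")

```text
time: 9.75
tool_pos: [494.2, -125.6, 57.9]
tcp_rot: [-89.9, 17.9, -50.0]
ft_force: [0.4, 0.2, 0.6]
finger_gap: 85.4
```

Emit:
move_arm(motion="0 0 0 0 0 0;0 0 0 0 0 0;0 0 0 0 0 0;0 0 0 0 0 0;0 0 0 0 0 0;0 0 0 0 0 0;0 0 0 0 0 0;0 0 0 0 0 0", fingers=4, squeeze=90)

```text
time: 10.42
tool_pos: [494.5, -125.9, 58.1]
tcp_rot: [-89.9, 17.8, -50.0]
ft_force: [0.9, -1.6, 5.7]
finger_gap: 52.0
```

Emit:
move_arm(motion="0 0 1 0 0 0;0 0 3.5 0 0 0;0 0 7 0 0 0;0 0 11 0 0 0;0 0 14 0 0 0;0 0 14 0 0 0;0 0 14 0 0 0;0 0 14 0 0 0;0 0 14 0 0 0")

```text
time: 11.17
tool_pos: [492.2, -124.7, 194.9]
tcp_rot: [-90.0, 18.2, -50.0]
ft_force: [0.0, -0.4, -2.6]
finger_gap: 52.1
```

```bash
sed -i 's/M=np.array.*/M=np.array([484.2,90.3,165])/' ax.py; python3 - <<'E'
from ax import *
t=readout.sense();print(t['tool_pos'],t['tcp_rot'],t['ft_force'],t['wrist_torque'])
b=snap('side','s7.png');a=snap('scene','c7.png')
u_,v=proj(b,t['tool_pos']).astype(int);x,y=proj(a,t['tool_pos']).astype(int)
c=lambda i,u,v:cv2.resize(i[v-40:v+40,u-53:u+53],(400,300),interpolation=cv2.INTER_CUBIC)
cv2.imwrite('pics/z7.png',np.hstack([c(a['image'],x,y),c(b['image'],u_,v)]))
for g in (40,20):
  p,R=pose(g,-50,18);print(g,p,R.as_euler('xyz',True),chk(g,-50,18)[0].round(1));d,_=move(p,R)
E
```

```text
[ 492.15785918 -124.73397604  194.85205622] [-90.04489436  18.15317451 -50.02746255] [ 0.00410403 -0.42944014 -2.58127576] [-0.24829598 -0.13333332  0.01144747]
40 [443.2011454   93.86845807 216.84194854] [-63.80107722  -5.595864   -45.75769991] [ -8.8 -43.5 131.6  18.4  72.2 -57. ]
t 11.2667 shift cm [-4.9  21.86  2.21] turn [  0.3  -35.15   1.24]
20 [454.66972147  94.12871647 200.45890766] [-63.80107722  -5.595864   -45.75769991] [ -8.5 -40.4 131.6  18.6  69.2 -57.7]
t 11.2667 shift cm [-3.75 21.89  0.57] turn [  0.3  -35.15   1.24]
```

View pics/z7.png

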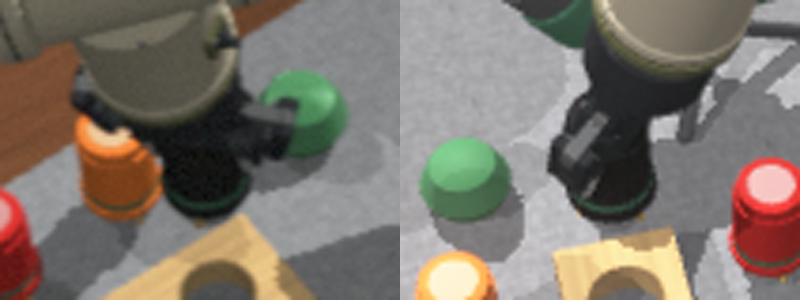

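Emit:
move_arm(motion="0 0 3.8 0 0 0;-2 3 3.85 0 -7 0;-4 6 3.85 0 -14 0;-6 9 3.85 0 -21 0;-6 12 3.85 0 -28 0;-6 14 3.85 0.3 -35.15 1.24;-6 18 3.85 0.3 -35.15 1.24;-6 21.8 3.85 0.3 -35.15 1.24;-6 21.8 3.85 0.3 -35.15 1.24;-6 21.8 3.85 0.3 -35.15 1.24")

```text
time: 12.1
tool_pos: [431.1, 95.9, 233.4]
tcp_rot: [-63.7, -5.7, -45.6]
ft_force: [0.1, -0.5, -2.4]
finger_gap: 52.2
```

Emit:
move_arm(motion="0 0 0 0 0 0;0 0 0 0 0 0;0 0 0 0 0 0;0 0 0 0 0 0")

```text
time: 12.43
tool_pos: [433.5, 91.9, 234.7]
tcp_rot: [-63.8, -5.7, -45.9]
ft_force: [0.2, -0.3, -2.5]
finger_gap: 51.8
```

```bash
python3 - <<'E'
from ax import *
t=readout.sense();print(t['tool_pos'],t['tcp_rot'],t['qd'].round(1),t['ft_force'])
print(pose(60,-50,18)[0],pose(60,-50,18)[1].as_euler('xyz',True))
s=snap('wrist','w8.png');b=snap('side','s8.png')
print(proj(s,M,True),proj(b,M))
R=Ro.from_euler('xyz',t['tcp_rot'],degrees=True)
hsv=cv2.cvtColor(s['image'],cv2.COLOR_BGR2HSV)
m=cv2.inRange(hsv,(0,0,130),(180,60,255));n,l,st,ce=cv2.connectedComponentsWithStats(m)
for i in range(1,n):
    if 2000<st[i,4]<12000: print(st[i],ce[i])
c=b['image'][150:250,220:353]
cv2.imwrite('pics/z8.png',np.hstack([cv2.resize(s['image'],(500,375)),cv2.resize(c,(300,226),interpolation=2).repeat(1,0) if 0 else cv2.copyMakeBorder(cv2.resize(c,(300,226),interpolation=2),0,149,0,0,0)]))
E
```

```text
[433.48609787  91.8977114  234.71697409] [-63.77674633  -5.70514113 -45.89305427] [ 0.  -0.   0.   0.  -0.   0.2] [ 0.20885201 -0.268385   -2.52775854]
[431.73256934  93.60819967 233.22498943] [-63.80107722  -5.595864   -45.75769991]
[325.7023782  293.74322604] [279.82205198 206.56636532]
[ 524   20   74  132 5396] [561.99870274  84.95922906]
[  544   236    96   244 11529] [608.70491803 372.66952901]
[ 271  301  109  103 8712] [325.22727273 352.03753444]
```

View pics/z8.png

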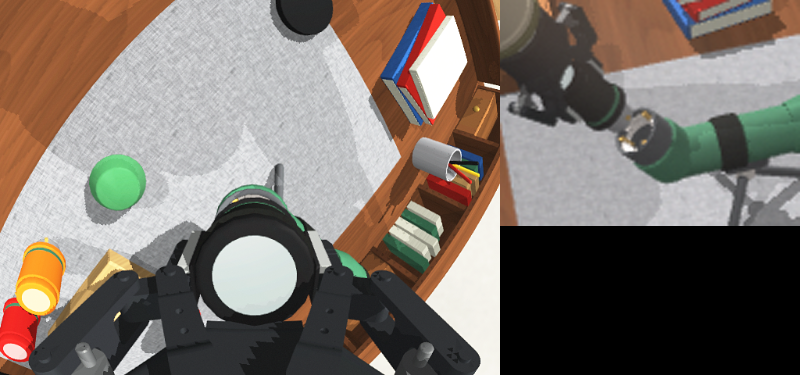

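```bash
python3 - <<'E'
from ax import *
Rg=Ro.from_euler('xyz',[-89.9,17.8,-50.0],degrees=True);Tg=np.array([494.5,-125.9,58.1])
v=Rg.inv().apply(np.array([496.7,-129.0,2])-Tg);print('origin in tool',v)
ax=Rg.inv().apply([0,0,1]);print('axis in tool',ax)
t=readout.sense();T=t['tool_pos'];R=Ro.from_euler('xyz',t['tcp_rot'],degrees=True)
v[2]=0
o=T+R.apply(v);a=R.apply(ax)
L=lean.inv()
print('A: origin in mount',L.apply(o-M),'axis',L.apply(a))
s=ld('w8.png');c,d=ray(s,325.23,352.04,True)
# bias: camera points read low by tool z 1.65, tool x .5
c=c+R.apply([.5,0,1.65])
for off in(101,103,105):
    p=o+a*off; k=np.dot(p-c,a)/np.dot(d,a); q=c+k*d; print('B lens lateral vs A',off,L.apply(q-p),R.inv().apply(q-p))
E
```

```text
origin in tool [20.75700159 52.255603   -0.39854761]
axis in tool [-0.3056953  -0.95212794  0.00166178]
A: origin in mount [ 9.42389698e-01 -9.18293228e-03  3.01310692e+01] axis [1.59553464e-03 5.43044822e-04 9.99998580e-01]
B lens lateral vs A 101 [ 0.60435403  0.23024481 -0.0010893 ] [ 0.20148604 -0.06362338  0.61123899]
B lens lateral vs A 103 [ 0.21003428  0.70066842 -0.00071561] [-0.38295898  0.12402082  0.61074741]
B lens lateral vs A 105 [-1.84285468e-01  1.17109203e+00 -3.41922100e-04] [-0.96740401  0.31166502  0.61025584]
```

Emit:
move_arm(motion="0.5 0 -0.95 0 0 0;1.0 0 -1.7 0 0 0;1.5 0 -2.4 0 0 0;2.1 0.0 -3.15 0 0 0;2.1 0.0 -3.15 0 0 0;2.1 0.0 -3.15 0 0 0;2.1 0.0 -3.15 0 0 0")

```text
time: 13.12
tool_pos: [454.1, 92.8, 203.5]
tcp_rot: [-63.7, -5.7, -45.8]
ft_force: [-0.5, 0.4, -2.4]
finger_gap: 52.6
```

```bash
cat > rep.py <<'E'
from ax import *
V=np.array([20.76,52.26,0]);AX=np.array([-.3057,-.9521,.0017])
t=readout.sense();T=t['tool_pos'];R=Ro.from_euler('xyz',t['tcp_rot'],degrees=True);L=lean.inv()
m=L.apply(T+R.apply(V)-M)
print('t %.2f'%t['time'],'mount xy',m[:2].round(2),'gap %.2f'%(m[2]+28),'axis',L.apply(R.apply(AX)).round(3),'F mount',L.apply(t['ft_force']-[0,0,-2.6]).round(1),'Tq',L.apply(t['wrist_torque']).round(2),'j',t['joint_pos'].round(0))
E
python3 rep.py
```

```text
t 13.12 mount xy [-0.02  0.38] gap 20.68 axis [ 0.001 -0.     1.   ] F mount [-0.3  0.5  0.5] Tq [-0.12  0.35  0.1 ] j [ -9. -41. 132.  19.  70. -58.]
```

Emit:
move_arm(motion="0.1 -0.02 -0.16 0 0 0;0.2 -0.03 -0.29 0 0 0;0.29 -0.03 -0.41 0 0 0;0.29 -0.03 -0.41 0 0 0;0.29 -0.03 -0.41 0 0 0")

```text
time: 13.53
tool_pos: [456.7, 92.6, 199.1]
tcp_rot: [-63.7, -5.7, -45.8]
ft_force: [-2.7, 0.9, -4.8]
finger_gap: 52.3
```

```bash
python3 rep.py
```

```text
t 13.53 mount xy [-0.46  0.13] gap 15.53 axis [ 0.001 -0.     1.   ] F mount [-3.5  1.  -0.3] Tq [-0.06  0.94  0.17] j [ -9. -40. 132.  19.  69. -58.]
```

Emit:
move_arm(motion="-0.06 0 -0.04 0 0 0;0.03 0 -0.17 0 0 0;0.12 0 -0.29 0 0 0;0.17 0 -0.37 0 0 0;0.17 0 -0.37 0 0 0;0.17 0 -0.37 0 0 0")

```text
time: 14.03
tool_pos: [458.4, 92.7, 196.8]
tcp_rot: [-63.7, -5.7, -45.7]
ft_force: [-18.6, -1.6, 10.5]
finger_gap: 52.7
```

```bash
python3 rep.py
```

```text
t 14.03 mount xy [-0.46  0.18] gap 12.71 axis [ 0.001 -0.001  1.   ] F mount [-7.7 -1.2 21.4] Tq [0.23 2.52 0.38] j [ -9. -40. 132.  19.  68. -58.]
```

```bash
cat > rows.py <<'E'
from ax import *;import sys
# usage: rows.py total_deg n dx dz : turn about mount axis thru eyepiece axis, with lateral mount-x shift and axial shift
tot,n,dx,dy,dz=map(float,sys.argv[1:6]);n=int(n)
V=np.array([20.76,52.26,0]);R=Ro.from_euler('xyz',readout.sense()['tcp_rot'],degrees=True)
w=-R.apply(V)
out=[]
for k in range(1,n+1):
    f=k/n;Q=Ro.from_rotvec(u*tot*f,degrees=True)
    sh=(Q.apply(w)-w+lean.apply([dx*f,dy*f,dz*f]))/10
    out.append(' '.join('%.2f'%x for x in np.r_[sh,Q.as_rotvec(degrees=True)]))
print(';'.join(out))
E
python3 rows.py 20 5 -0.6 0 0
```

```text
-0.02 -0.02 -0.02 -2.29 -0.05 3.28;-0.05 -0.04 -0.03 -4.59 -0.10 6.55;-0.07 -0.06 -0.05 -6.88 -0.16 9.83;-0.09 -0.08 -0.07 -9.17 -0.21 13.11;-0.11 -0.10 -0.08 -11.47 -0.26 16.38
```

Emit:
move_arm(motion="-0.02 -0.02 -0.02 -2.29 -0.05 3.28;-0.05 -0.04 -0.03 -4.59 -0.10 6.55;-0.07 -0.06 -0.05 -6.88 -0.16 9.83;-0.09 -0.08 -0.07 -9.17 -0.21 13.11;-0.11 -0.10 -0.08 -11.47 -0.26 16.38;-0.11 -0.10 -0.08 -11.47 -0.26 16.38")

```text
time: 14.53
tool_pos: [457.5, 91.5, 196.2]
tcp_rot: [-73.0, -12.9, -27.6]
ft_force: [-16.2, -3.9, 10.3]
finger_gap: 52.4
```

```bash
python3 rep.py; python3 rows.py 20 5 0 0 0
```

```text
t 14.53 mount xy [-0.63  0.01] gap 12.74 axis [ 0.001 -0.     1.   ] F mount [-5.9 -3.5 19.9] Tq [-0.36  2.37  0.49] j [ -3. -35. 128.  11.  69. -70.]
-0.01 -0.02 -0.01 -2.29 -0.05 3.28;-0.02 -0.05 -0.01 -4.59 -0.10 6.55;-0.02 -0.07 -0.02 -6.88 -0.16 9.83;-0.03 -0.10 -0.02 -9.17 -0.21 13.11;-0.03 -0.12 -0.02 -11.47 -0.26 16.38
```

Emit:
move_arm(motion="-0.01 -0.02 -0.01 -2.29 -0.05 3.28;-0.02 -0.05 -0.01 -4.59 -0.10 6.55;-0.03 -0.07 -0.02 -6.88 -0.16 9.83;-0.04 -0.10 -0.03 -9.17 -0.21 13.11;-0.05 -0.12 -0.03 -11.47 -0.26 16.38;-0.05 -0.12 -0.03 -11.47 -0.26 16.38")

```text
time: 15.03
tool_pos: [457.0, 90.2, 195.9]
tcp_rot: [-84.1, -16.7, -8.3]
ft_force: [-15.3, -3.8, 9.6]
finger_gap: 52.4
```

```bash
python3 rep.py; python3 rows.py 20 5 0 0 0
```

```text
t 15.03 mount xy [-0.82 -0.08] gap 12.74 axis [0.001 0.    1.   ] F mount [-5.6 -3.5 18.8] Tq [-0.79  2.15  0.29] j [  3. -33. 125.   3.  70. -80.]
-0.00 -0.03 -0.00 -2.29 -0.05 3.28;-0.00 -0.05 -0.00 -4.59 -0.10 6.55;-0.00 -0.08 -0.00 -6.88 -0.16 9.83;0.00 -0.10 -0.00 -9.17 -0.21 13.11;0.01 -0.13 0.00 -11.47 -0.26 16.38
```

Emit:
move_arm(motion="0 -0.03 0 -2.29 -0.05 3.28;0 -0.05 0 -4.59 -0.10 6.55;0 -0.08 0 -6.88 -0.16 9.83;0 -0.10 0 -9.17 -0.21 13.11;0.01 -0.13 0 -11.47 -0.26 16.38;0.01 -0.13 0 -11.47 -0.26 16.38")

```text
time: 15.53
tool_pos: [457.1, 88.8, 195.9]
tcp_rot: [-96.1, -16.6, 11.5]
ft_force: [-14.3, -5.1, 10.0]
finger_gap: 52.3
```

```bash
python3 rep.py; python3 rows.py 20 5 0 0 0
```

```text
t 15.53 mount xy [-0.83 -0.17] gap 12.73 axis [0.001 0.001 1.   ] F mount [-4.6 -4.8 18.6] Tq [-0.99  2.05  0.26] j [  9. -31. 124.  -6.  70. -91.]
0.01 -0.03 0.00 -2.29 -0.05 3.28;0.01 -0.05 0.01 -4.59 -0.10 6.55;0.02 -0.07 0.01 -6.88 -0.16 9.83;0.03 -0.10 0.02 -9.17 -0.21 13.11;0.04 -0.12 0.03 -11.47 -0.26 16.38
```

Emit:
move_arm(motion="0.01 -0.03 0 -2.29 -0.05 3.28;0.01 -0.05 0.01 -4.59 -0.10 6.55;0.02 -0.07 0.01 -6.88 -0.16 9.83;0.03 -0.10 0.02 -9.17 -0.21 13.11;0.04 -0.12 0.03 -11.47 -0.26 16.38;0.04 -0.12 0.03 -11.47 -0.26 16.38")

```text
time: 16.03
tool_pos: [457.7, 88.3, 194.7]
tcp_rot: [-107.1, -12.8, 30.8]
ft_force: [-0.7, -0.8, -3.1]
finger_gap: 52.2
```

```bash
python3 rep.py; python3 rows.py 20 5 0 0 0
```

```text
t 16.03 mount xy [-1.5   0.62] gap 11.48 axis [ 0.    -0.001  1.   ] F mount [-0.9 -0.8  0. ] Tq [-0.26  0.61 -0.08] j [  15.  -30.  124.  -14.   69. -101.]
0.01 -0.02 0.01 -2.29 -0.05 3.28;0.03 -0.04 0.02 -4.59 -0.10 6.55;0.04 -0.06 0.03 -6.88 -0.16 9.83;0.06 -0.08 0.04 -9.17 -0.21 13.11;0.07 -0.10 0.05 -11.47 -0.26 16.38
```

Axial force has gone, so the lugs are over a notch. I'll push down along the axis.

Emit:
move_arm(motion="0.11 -0.03 -0.1 0 0 0;0.2 -0.03 -0.21 0 0 0;0.3 -0.03 -0.34 0 0 0;0.39 -0.03 -0.46 0 0 0;0.39 -0.03 -0.46 0 0 0")

```text
time: 16.45
tool_pos: [461.3, 87.5, 190.7]
tcp_rot: [-106.9, -12.8, 30.4]
ft_force: [-13.4, 0.4, 5.0]
finger_gap: 52.2
```

```bash
python3 rep.py; python3 rows.py 8 2 0 0 0
```

```text
t 16.45 mount xy [-0.92 -0.3 ] gap 6.14 axis [0.001 0.    1.   ] F mount [-6.6  0.7 13.9] Tq [-0.02  2.01 -0.31] j [  14.  -29.  124.  -14.   69. -101.]
0.01 -0.02 0.01 -2.29 -0.05 3.28;0.03 -0.04 0.02 -4.59 -0.10 6.55
```

```bash
python3 rows.py -24 6 -0.3 0 -1.7
```

```text
0.00 0.02 -0.03 2.29 0.05 -3.28;0.00 0.05 -0.07 4.59 0.10 -6.55;0.01 0.07 -0.10 6.88 0.16 -9.83;0.01 0.10 -0.13 9.17 0.21 -13.11;0.02 0.12 -0.16 11.47 0.26 -16.38;0.03 0.15 -0.19 13.76 0.31 -19.66
```

Emit:
move_arm(motion="0 0.02 -0.03 2.29 0.05 -3.28;0 0.05 -0.07 4.59 0.10 -6.55;0.01 0.07 -0.10 6.88 0.16 -9.83;0.01 0.10 -0.13 9.17 0.21 -13.11;0.02 0.12 -0.16 11.47 0.26 -16.38;0.03 0.15 -0.19 13.76 0.31 -19.66;0.03 0.15 -0.19 13.76 0.31 -19.66")

```text
time: 17.03
tool_pos: [461.8, 89.1, 189.2]
tcp_rot: [-93.3, -17.0, 6.9]
ft_force: [-13.1, 3.7, 6.1]
finger_gap: 52.2
```

```bash
python3 rep.py; python3 rows.py -24 6 -0.2 0 -1.9
```

```text
t 17.03 mount xy [-0.75 -0.21] gap 4.61 axis [ 0.001 -0.     1.   ] F mount [-5.7  4.  14.6] Tq [ 0.59  2.07 -0.39] j [  7. -30. 124.  -4.  69. -88.]
0.01 0.03 -0.03 2.29 0.05 -3.28;0.03 0.05 -0.06 4.59 0.10 -6.55;0.04 0.08 -0.08 6.88 0.16 -9.83;0.06 0.11 -0.11 9.17 0.21 -13.11;0.08 0.13 -0.14 11.47 0.26 -16.38;0.10 0.16 -0.16 13.76 0.31 -19.66
```

Threading cleanly, with the gap shrinking as predicted. I'll keep turning.

Emit:
move_arm(motion="0.01 0.03 -0.03 2.29 0.05 -3.28;0.03 0.05 -0.06 4.59 0.10 -6.55;0.04 0.08 -0.08 6.88 0.16 -9.83;0.06 0.11 -0.11 9.17 0.21 -13.11;0.08 0.13 -0.14 11.47 0.26 -16.38;0.10 0.16 -0.16 13.76 0.31 -19.66;0.10 0.16 -0.16 13.76 0.31 -19.66")

```text
time: 17.62
tool_pos: [462.9, 90.7, 187.7]
tcp_rot: [-79.1, -15.5, -16.8]
ft_force: [-11.0, 3.6, 5.2]
finger_gap: 52.1
```

```bash
python3 rep.py; python3 rows.py -20 5 -0.2 0 -1.6
```

```text
t 17.62 mount xy [-0.78 -0.19] gap 2.68 axis [ 0. -0.  1.] F mount [-4.5  3.8 12.6] Tq [ 0.8   1.81 -0.23] j [  0. -32. 126.   6.  68. -76.]
0.02 0.03 -0.02 2.29 0.05 -3.28;0.04 0.05 -0.05 4.59 0.10 -6.55;0.07 0.07 -0.07 6.88 0.16 -9.83;0.09 0.10 -0.09 9.17 0.21 -13.11;0.12 0.12 -0.11 11.47 0.26 -16.38
```

Emit:
move_arm(motion="0.02 0.03 -0.02 2.29 0.05 -3.28;0.04 0.05 -0.05 4.59 0.10 -6.55;0.07 0.07 -0.07 6.88 0.16 -9.83;0.09 0.10 -0.09 9.17 0.21 -13.11;0.12 0.12 -0.11 11.47 0.26 -16.38;0.12 0.12 -0.11 11.47 0.26 -16.38")

```text
time: 18.12
tool_pos: [464.3, 92.0, 186.8]
tcp_rot: [-68.7, -10.2, -35.5]
ft_force: [-10.2, 2.5, 6.1]
finger_gap: 52.0
```

```bash
python3 rep.py; python3 rows.py -10 3 0 0 -0.4
```

```text
t 18.12 mount xy [-0.78 -0.11] gap 1.15 axis [-0.    -0.001  1.   ] F mount [-3.3  2.7 13. ] Tq [0.81 1.7  0.03] j [ -5. -35. 129.  15.  67. -65.]
0.02 0.02 -0.00 1.91 0.04 -2.73;0.04 0.03 -0.01 3.82 0.09 -5.46;0.06 0.05 -0.01 5.73 0.13 -8.19
```

Emit:
move_arm(motion="0.02 0.02 0 1.91 0.04 -2.73;0.04 0.03 -0.01 3.82 0.09 -5.46;0.06 0.05 -0.01 5.73 0.13 -8.19;0.06 0.05 -0.01 5.73 0.13 -8.19")

```text
time: 18.45
tool_pos: [464.8, 93.1, 187.1]
tcp_rot: [-64.3, -6.5, -44.3]
ft_force: [-12.1, 5.1, 7.4]
finger_gap: 52.3
```

```bash
python3 rep.py; python3 rows.py -6 2 0 0 -0.2
```

```text
t 18.45 mount xy [-0.52  0.57] gap 1.07 axis [-0.    -0.002  1.   ] F mount [-4.   5.4 15.1] Tq [1.35 1.69 0.04] j [ -8. -37. 131.  18.  67. -60.]
0.02 0.01 0.00 1.72 0.04 -2.46;0.03 0.03 0.00 3.44 0.08 -4.91
```

Emit:
move_arm(motion="0.02 0.01 0 1.72 0.04 -2.46;0.03 0.03 0 3.44 0.08 -4.91;0.03 0.03 0 3.44 0.08 -4.91")

```text
time: 18.7
tool_pos: [465.2, 93.5, 187.3]
tcp_rot: [-62.0, -3.9, -49.4]
ft_force: [-11.8, 6.5, 8.5]
finger_gap: 52.5
```

```bash
python3 rep.py; python3 - <<'E'
from ax import *
b=snap('side','s9.png');a=snap('scene','c9.png')
c=lambda i,u,v:cv2.resize(i[v-25:v+25,u-33:u+33],(396,300),interpolation=2)
cv2.imwrite('pics/z9.png',np.hstack([c(a['image'],331,180),c(b['image'],280,206)]))
R=Ro.from_euler('xyz',readout.sense()['tcp_rot'],degrees=True);print('back',-R.apply([0,1,0]))
E
```

```text
t 18.70 mount xy [-0.38  0.7 ] gap 1.06 axis [-0.    -0.002  1.   ] F mount [-3.2  6.7 15.8] Tq [1.53 1.68 0.07] j [ -9. -39. 132.  21.  66. -56.]
back [-0.39459858 -0.25943087  0.88146899]
```

View pics/z9.png

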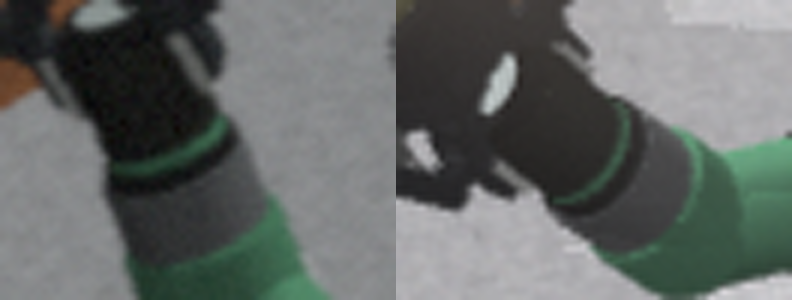

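The shoulder is flush on the collar in both views. I'll check that the retreat is reachable, then release.

```bash
python3 - <<'E'
from ax import *
t=readout.sense();T=t['tool_pos'];R=Ro.from_euler('xyz',t['tcp_rot'],degrees=True)
for k in(20,40,50,60,70):
    for d in(np.array([-.395,-.259,.881]),np.array([-.3,-.2,.93])):
        j,g=ik(T+k*d,R,t['joint_pos']);print(k,j.round(1)[:3],abs(g).max().round(3))
E
```

```text
20 [-10.6 -41.3 132.1] 0.0
20 [-10.3 -40.9 131.7] 0.0
40 [-11.8 -43.5 131.5] 0.0
40 [-11.2 -42.7 130.8] 0.0
50 [-12.5 -44.5 131.1] 0.0
50 [-11.7 -43.5 130.3] 0.0
60 [-13.1 -45.5 130.7] 0.0
60 [-12.2 -44.2 129.7] 0.0
70 [-13.8 -46.4 130.3] 0.0
70 [-12.7 -44.9 129.1] 0.0
```

Emit:
move_arm(motion="0 0 0 0 0 0;0 0 0 0 0 0;0 0 0 0 0 0;0 0 0 0 0 0;0 0 0 0 0 0;0 0 0 0 0 0;0 0 0 0 0 0", fingers=8.54)

```text
time: 19.38
tool_pos: [465.1, 92.5, 185.7]
tcp_rot: [-62.2, -4.1, -49.2]
ft_force: [0.1, -0.3, -0.1]
finger_gap: 85.6
```

Emit:
move_arm(motion="-0.4 -0.26 0.88 0 0 0;-1.2 -0.78 2.64 0 0 0;-2 -1.3 4.4 0 0 0;-2.8 -1.8 6.2 0 0 0;-2.8 -1.8 9 0 0 0;-2.8 -1.8 11 0 0 0;-2.8 -6 11 0 0 0;-2.8 -10 11 0 0 0;-2.8 -14 11 0 0 0;-2.8 -14 11 0 0 0")

```text
time: 20.22
tool_pos: [436.8, -54.2, 295.3]
tcp_rot: [-62.3, -4.1, -49.7]
ft_force: [0.4, 0.6, 0.3]
finger_gap: 85.5
```

```bash
python3 - <<'E'
from ax import *
t=readout.sense();print(t['tool_pos'],t['ft_force'])
b=snap('side','s10.png');a=snap('scene','c10.png')
# lens centre triangulated vs expected seated position
q=[]
for s in(a,b):
    e=M+75*u;p=proj(s,e);hsv=cv2.cvtColor(s['image'],cv2.COLOR_BGR2HSV)
    m=cv2.inRange(hsv,(0,0,110),(180,60,255));n,l,st,ce=cv2.connectedComponentsWithStats(m)
    i=min((i for i in range(1,n) if 15<st[i,4]<300),key=lambda i:np.hypot(*(ce[i]-p)));print(p,ce[i],st[i,4]);q.append(ray(s,*ce[i]))
P,r_=tri(*q);print('lens in mount frame',lean.inv().apply(P-M),r_)
c=lambda i,u,v:cv2.resize(i[v-45:v+45,u-60:u+60],(400,300),interpolation=2)
cv2.imwrite('pics/z10.png',np.hstack([c(a['image'],315,190),c(b['image'],290,220)]))
E
```

```text
[436.77245606 -54.15181498 295.2836262 ] [0.38039145 0.60756245 0.29155364]
[315.74321613 156.60943259] [315.5 155.5] 46
[261.7181453 194.1816093] [261.33333333 198.11111111] 18
lens in mount frame [-9.47032013  2.10909626 70.25071077] 10.233104267486897
```

View pics/z10.png

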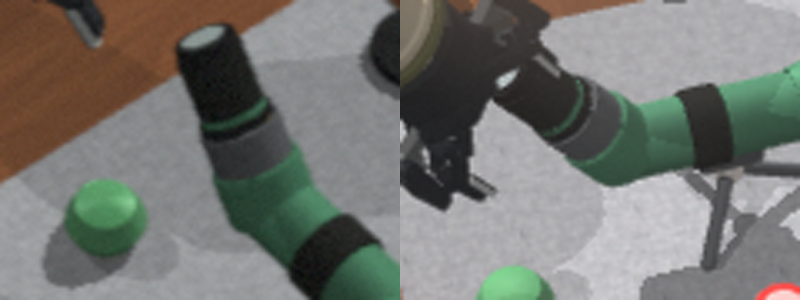

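```bash
python3 -c "
from bench import r;print(r.hand_in())"
```

```text
the job is handed in; nothing more can be done
None
```

The black eyepiece is screwed into the leaning mount and released, and I handed the job in at about 20 s on the clock. No verdict was reported.

- **Grasp:** A straight grip could not be lined up with the mount because joint 2 reached its limit. I set the eyepiece back in its bore and regrasped it tilted 18°.
- **Threading:** The lugs landed on the ledge. After about 80° anticlockwise they dropped into a notch, leaving a gap of about 5.4 mm. I then turned the eyepiece about 84° clockwise.
- **Seating:** The gap stopped closing at a reading of about 1.06 mm. Readings at the ledge and notch were 0.7–0.8 mm too high, so the true gap is about 0.3 mm. The final pictures show the flange flush on the collar.
- **Release:** The fingers are open, the force is back to about zero, and the arm stands clear.

- **Check that disagreed:** The last two-camera check of the lens position failed, with its two rays 10 mm apart, because the gripper hid part of the lens in the side view. I discarded that number. In the scene view the lens sat about 1 px from where a seated eyepiece should be.
- **Not measured:** I did not re-measure the other items on the desk. I noticed no unexpected contact force on the way.

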